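Wheel the potted herb on its castor caddy into the taped bay

ROBOT

A 6-joint arm with a two-finger parallel gripper is mounted at the origin on the work surface. World frame = base frame: x ahead of the robot, y to its left, z up, the work surface at z = 0. Lengths are in m, angles in rad, forces in N, time in s.
With the tool pointing down it reaches from about 0.225 to 0.875 m from the base axis. Payload 3.4 kg.
Tool frame: the origin (TCP) lies midway between the tips of the shut fingers; the grasp point (between the pads) lies 19 mm behind it (ctrl.pinch_z is the distance from the TCP to the grasp point, in m); z points along the fingers, x is the direction in which the jaws open and shut, and the axes are right-handed (so a half turn about z gives the same grasp; the last joint's range is limited). The gripper opens to 85 mm and grips with 20 to 120 N. Pads are 22 mm wide; open, the fingers measure 114 mm over their backs; the gripper's body (76 mm by 85 mm) begins 54 mm behind the grasp point. The pads swing forward as they close: fully open they stand 13 mm farther back than shut.
Start: joints at [1.06, 0.276, 1.505, -0, 1.361, -0.121], TCP at [0.219, 0.532, 0.231] pointing down, gripper open.
Joint ranges: [-2.89, 2.89], [-0.75, 2.08], [0.22, 2.7], [-1.18, 4.32], [0.11, 2.71], [-2.7, 2.7]. Speed limits (rad/s): [2.57, 2.57, 3.14, 3.14, 3.14, 3.14].

INTERFACE

Orientations are given as a unit quaternion [w, x, y, z].
In Python, from rig import ctrl gives the robot as it stands.
- The arm moves only by the tool arm_command, never from a script. Its argument "steps" is a list that holds one entry, the list of rows, each a list of 7 numbers: the shift along the tool's x, y, z in units of 25 mm (1.0 is 25 mm), then the turn, a rotation vector about the tool's x, y, z in units of 0.12 rad (1.0 is 0.12 rad), then the opening, from 0 (shut) to 1 (fully open). In form: [[[x, y, z, ax, ay, az, jaw], ...]]. A call has 1 to 20 rows; each row shifts and turns the pose as measured when the row begins, along the tool's axes as they then stand; what a row does not reach is not made up. A row lasts 1/10 s, in which the tool goes at most 50 mm and 8.59 degrees, less where a joint would pass 70% of its speed; a pose out of reach is approached as far as the arm can. A call with a number of a shift or a turn outside -1 to 1 is refused whole. A call with a gripper value outside its range is refused whole. The fingers move at their own pace and stop on an object; "newtons" is the grip in N (left out, the last holds). Time passes only in rows, so rows that do not move let the fingers close. It gives the time, the measured TCP pose, the force and the opening at its end, in the units of the state.
- ctrl.get_obs(): the state, without advancing time (a new reading comes with each control period).
- ctrl.camera(name): name is "side" or "top"; returns the picture (400x640x3 uint8, red, green, blue); there is no depth.
- ctrl.calibration(name): a dict with "intrinsics" (3x3 intrinsics, pixels), "world_to_cam" (4x4, takes a point from world to camera coordinates). Camera axes: x right, y down, z forward; pixel columns grow to the right and rows downward; lengths in m; the calibration is good to about 2 mm. A picture is of the moment at which its call begins. calibration takes no time and is no camera call.
- ctrl.job_done(): hands the job in, once; it reports no verdict.
Trained networks look in the newest picture that a camera, given by its name, has taken for a name from the list of things; names that differ only in an ending like _2 or _b are one class to them, and where a whole thing is asked for, a point or a joint stands for the part that bears it (a point fixed in the world has none). Each returns a list of dicts, best first, with "confidence" (0 to 1); they miss things now and then, are a little off and sometimes report something else, mostly with a low value. They report only what shows in the picture. A call takes as long as a camera call.
- ctrl.find_in(camera, name): "pixel" ([row, column] in pixels, amid what is visible of it).
- ctrl.landmark_of(camera, name): "pixel" ([row, column] in pixels: a listed point, or the origin of a listed thing).
The state is a dict: "time_s": time; "joints": joint angles; "qd": joint speeds; "tau": joint torques, N m; "position": TCP position; "orientation": TCP orientation; "force": force on the tool from outside, world axes, zero at the start; "torque": the same for the moment, N m; "grip_width": finger opening in m.
Only numpy, scipy, OpenCV 4.12 (cv2) and the standard library are available. Lean on these libraries where they do the work, as an engineer would, in place of code of your own. Each camera call takes 0.05 s, during which the arm holds its last target.

TASK

Wheel the plant caddy by its handle, wheels on the table, into the yellow-taped bay at the end of the packing table: first push it forwards until all four castors trail straight behind, well before the bay, then steer it in square and centred between the tape lines. Ease it up to the stop's rubber strip until you feel the rubber give, hold that light pressure for a moment, then let go and leave it standing there with its castors still trailing straight. Never bump or shove the stop, keep the pot upright and untouched, and leave the other things where they are.

Things in the scene. Friction and masses are not known exactly. Their poses are not given: they have to be found in the camera images.
- caddy: Caddy: slatted deck 196 x 160 mm, top 60 mm above the table, four free swivel castors, green tube gallery and push handle; about 0.9 kg plus the pot (0.35 to 0.7 kg). Origin on the table under the deck's centre; x forward (away from the handle), z up. It rolls with under 2 N of push; pushed on the handle by over 10 N against the stop it begins to tip forward. A castor whose wheel is lifted off the table does not trail.
- handle (a point): Middle of the handle's crossbar: x = -125, z = 140 mm in the caddy's frame, same axes as the caddy. The bar runs along the caddy's y; black rubber sleeve 16 mm thick, 90 mm long, free below and on both sides (the pot is over 45 mm ahead of it). Pot and plant stay below 190 mm. Can be pinched from above across the bar.
- nose (a point): The caddy's foremost part: front face of the straight green tube across its front, at mid-width, x = 105 mm, z = 80 mm in the caddy's frame. This meets the rubber strip.
- wheel_fl (a point): Centre of the front left castor's wheel (32 mm diameter). The castor swivels about the vertical through x = +73, y = +55 mm in the caddy's frame; the wheel trails 18 mm from it. This point's x axis points from wheel to swivel axis: the caddy's forward direction when trailing straight. Starts up to 2.6 rad off; about 100 mm of straight pushing brings it round.
- wheel_fr (a point): Centre of the front right castor's wheel (32 mm diameter). The castor swivels about the vertical through x = +73, y = -55 mm in the caddy's frame; the wheel trails 18 mm from it. This point's x axis points from wheel to swivel axis: the caddy's forward direction when trailing straight. Starts up to 2.6 rad off; about 100 mm of straight pushing brings it round.
- wheel_rl (a point): Centre of the rear left castor's wheel (32 mm diameter). The castor swivels about the vertical through x = -73, y = +55 mm in the caddy's frame; the wheel trails 18 mm from it. This point's x axis points from wheel to swivel axis: the caddy's forward direction when trailing straight. Starts up to 2.6 rad off; about 100 mm of straight pushing brings it round.
- wheel_rr (a point): Centre of the rear right castor's wheel (32 mm diameter). The castor swivels about the vertical through x = -73, y = -55 mm in the caddy's frame; the wheel trails 18 mm from it. This point's x axis points from wheel to swivel axis: the caddy's forward direction when trailing straight. Starts up to 2.6 rad off; about 100 mm of straight pushing brings it round.
- pot: Clay pot with a young herb, 120 mm across, 82 mm high (about 125 mm with leaves), standing loose on the deck. Origin at the centre of its underside.
- bay: Parking bay, fixed: yellow tape lines on the table at y = +106 and -106 mm and x = 130 mm, end stop across the far end. Origin on the table where the caddy's centre belongs (give or take the stop's setting); x points into the bay, the way the caddy must face; z up.
- stop (a point): Top middle of the stop's fixed grey steel post (x = 195, z = 100 mm in the bay's frame). In front of it a rigidly clamped aluminium bar carries a black rubber strip 160 mm wide, 63 to 97 mm high. The bar is left at a new setting each day, not measured: the strip's face lies anywhere from x = 85 to 125 mm in the bay's frame, so feel for it. The rubber gives 1 mm per 4 N, at most 7 mm.
- mug: Green mug, 80 mm across, 85 mm high, with a spoon in it; origin under its centre.
- seed_jar: Glass jar with white lid, 72 mm across, 100 mm high; origin under its centre.
- small_pots: Nested small clay pots, 80 mm across, 76 mm high; origin under their centre.
- stapler: Blue and black stapler, 125 x 34 x 45 mm; origin under its centre.
- trowel: Hand trowel with wooden handle, 255 mm long, 62 mm wide; origin where the blade begins, handle along -x.

How it is judged:
By the outcome, as a careful person would: the job done as asked, in the order asked, and still so for the second after the job is handed in, with the robot touching nothing.
It also fails if it takes over 54 s, if anything falls off the work surface, if the arm or the gripper's body presses on something with over 40 N, if the wrist force passes 120 N, or if a joint passes its speed limit or range.

## Working session

There is one attempt and no reset: what is moved stays moved. The work goes in short steps, Python scripts to look and compute and a tool call to move; the robot and the scene stay as the last step left them, time stands still between calls to the robot, and variables do not carry over. Pictures are saved under pics/ and viewed, and the job is handed in when it is done.

Besides the shell and the picture viewer there is one more tool, called after ">>>" as name(argument=value, ...), one argument or row to a line, values as JSON. arm_command: Moves the arm, as the interface text tells. Shifts and turns lie within -1 to 1; 1 stands for 25 mm of shift or 0.12 rad of turn. Its arguments: {"type":"object","properties":{"steps":{"type":"array"},"newtons":{"type":"number"}},"required":["steps"]}

```bash
ls; mkdir -p pics; cat > h.py <<'E'
import numpy as np, cv2
from rig import ctrl
def snap(cam,name):
    im=ctrl.camera(cam); cv2.imwrite('pics/'+name+'.png',im[:,:,::-1]); return im
def ray(cam,px):
    c=ctrl.calibration(cam);K=np.array(c["intrinsics"]);T=np.array(c["world_to_cam"])
    d=T[:3,:3].T@np.linalg.inv(K)@np.array([px[1],px[0],1.]);o=-T[:3,:3].T@T[:3,3]
    return o,d
def atz(cam,px,z):
    o,d=ray(cam,px);return o+d*(z-o[2])/d[2]
def proj(cam,p):
    c=ctrl.calibration(cam);K=np.array(c["intrinsics"]);T=np.array(c["world_to_cam"])
    q=K@(T[:3,:3]@np.array(p)+T[:3,3]);return q[1]/q[2],q[0]/q[2]
E
python3 - <<'E'
from h import *
np.set_printoptions(precision=4,suppress=True)
Z=dict(caddy=0,handle=.14,nose=.08,wheel_fl=.016,wheel_fr=.016,wheel_rl=.016,wheel_rr=.016,pot=.06,bay=0,stop=.1,mug=0,seed_jar=0,small_pots=0,stapler=0,trowel=0)
for cam in("top","side"):
    snap(cam,cam+"0")
    print(cam,ray(cam,(200,320)))
    for n,z in Z.items():
        if cam=="side" and n in("mug","seed_jar","small_pots","stapler","trowel"):continue
        for d in ctrl.landmark_of(cam,n)[:1]:
            print(n,np.array(d["pixel"]),round(d["confidence"],2),atz(cam,d["pixel"],z)[:2])
o=ctrl.get_obs();print(o)
E
```

```text
pics
top (array([0.4028, 0.0206, 1.3972]), array([ 0.1061,  0.0055, -0.9944]))
handle [204.5 482.2] 0.88 [ 0.5294 -0.3834]
nose [203.  388.1] 0.7 [ 0.537  -0.1534]
wheel_fl [289.1 420.5] 0.24 [ 0.3078 -0.249 ]
pot [203.7 424.7] 0.78 [ 0.5381 -0.2546]
bay [206.5 485.9] 0.36 [ 0.5379 -0.4386]
stop [194.9 181.5] 0.81 [0.5512 0.393 ]
mug [126.4 341.4] 0.84 [ 0.7652 -0.0311]
seed_jar [127.1 397.6] 0.77 [ 0.7644 -0.1923]
small_pots [121.3 284.3] 0.98 [0.7789 0.1334]
stapler [278.9 269.1] 0.95 [0.3299 0.1676]
trowel [290.8 419.8] 0.6 [ 0.3021 -0.2501]
side (array([ 0.432 , -0.7276,  0.7964]), array([ 0.1187,  0.7311, -0.6719]))
caddy [316.4 338.6] 0.82 [ 0.543  -0.2642]
handle [332.9 350.3] 0.86 [ 0.5373 -0.3827]
wheel_rr [343.5 376. ] 0.47 [ 0.6053 -0.3517]
pot [297.8 337.7] 0.86 [ 0.5426 -0.2537]
stop [133.8 297.5] 0.9 [0.5402 0.372 ]
{'time_s': 1.35, 'joints': array([ 1.06  ,  0.2759,  1.5049,  0.    ,  1.3607, -0.121 ]), 'qd': array([-0.0001, -0.0006,  0.    ,  0.0018,  0.0017, -0.0006]), 'tau': array([ -0.0004, -41.6661, -24.6102,  -0.0002,   0.0002,  -0.    ]), 'position': array([0.2185, 0.5319, 0.2313]), 'orientation': array([-0.    ,  0.8307,  0.5568,  0.    ]), 'force': array([ 1.2248, -0.1271,  0.1372]), 'torque': array([ 0.0237, -0.0137, -0.0153]), 'grip_width': 0.08500571060116494}
```

View pics/top0.png

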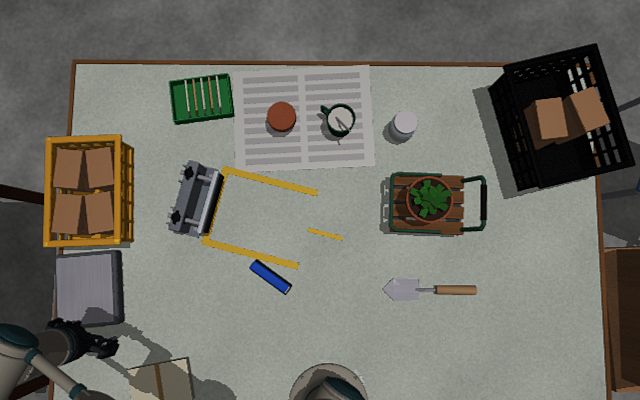

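View pics/side0.png

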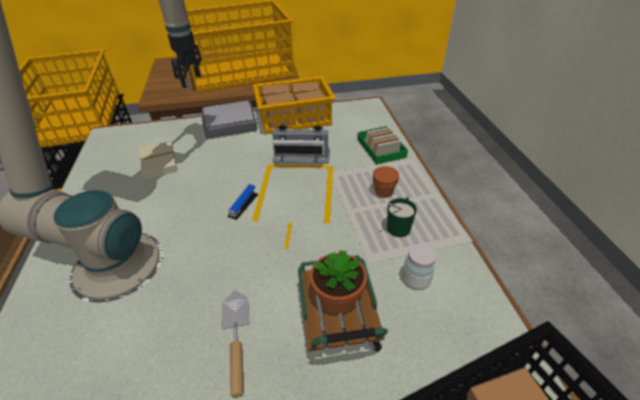

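```bash
python3 - <<'E'
from h import *
np.set_printoptions(precision=4,suppress=True)
im=cv2.imread('pics/top0.png');hsv=cv2.cvtColor(im,cv2.COLOR_BGR2HSV)
m=cv2.inRange(hsv,(18,120,120),(32,255,255));m[:,:195]=0;m[:150]=0;m[280:]=0;m[:,360:]=0
n,l,s,c=cv2.connectedComponentsWithStats(m)
for i in range(1,n):
    if s[i,4]<15: continue
    ys,xs=np.where(l==i)
    P=np.array([atz("top",(y,x),0)[:2] for y,x in zip(ys,xs)])
    mu=P.mean(0);u=np.linalg.svd(P-mu)[2][0];u*=np.sign(u[1]);t=(P-mu)@u
    print(s[i],"mean",mu,"dir deg",np.degrees(np.arctan2(u[1],u[0])),"ends",mu+u*t.min(),mu+u*t.max())
# caddy by slat/tubes
for r in range(3):
  pass
b=cv2.resize(im[150:280,180:360],None,fx=4.4,fy=4.4,interpolation=cv2.INTER_CUBIC);cv2.imwrite('pics/bay0.png',b)
b=cv2.resize(im[150:260,370:500],None,fx=5,fy=5,interpolation=cv2.INTER_CUBIC);cv2.imwrite('pics/cad0.png',b)
E
```

```text
[221 166  97  30 681] mean [0.607  0.1785] dir deg 76.82590769580732 ends [0.5741 0.0378] [0.6376 0.309 ]
[217 196   4  13  17] mean [0.5419 0.3163] dir deg 165.78858310083768 ends [0.5605 0.3116] [0.5265 0.3202]
[213 211   4  12  15] mean [0.5011 0.3263] dir deg 165.79002054593752 ends [0.5178 0.3221] [0.4867 0.33  ]
[201 227  98  43 714] mean [0.4026 0.2286] dir deg 75.06663069715165 ends [0.3654 0.0892] [0.4374 0.359 ]
[308 228  35  12 152] mean [0.4575 0.0142] dir deg 76.01389184077932 ends [ 0.4456 -0.0338] [0.4694 0.062 ]
```

View pics/bay0.png

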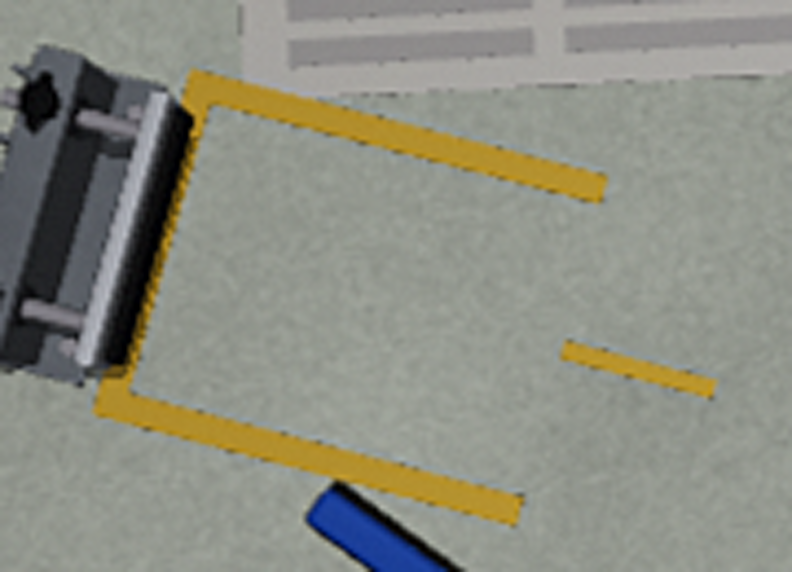

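View pics/cad0.png

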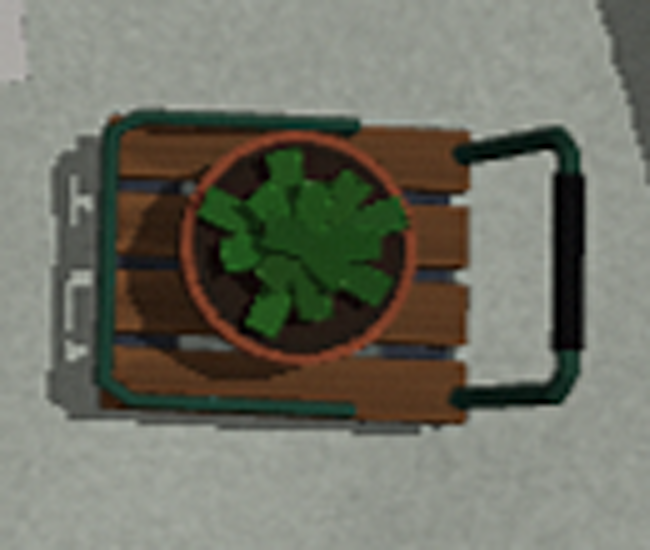

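```bash
cat >> h.py <<'E'
def tri(pxs):
    A=np.zeros((3,3));b=np.zeros(3)
    for cam,px in pxs.items():
        o,d=ray(cam,px);d=d/np.linalg.norm(d);M=np.eye(3)-np.outer(d,d);A+=M;b+=M@o
    return np.linalg.solve(A,b)
E
python3 - <<'E'
from h import *
np.set_printoptions(precision=4,suppress=True)
for n in ("handle","stop","pot","caddy"):
    px={}
    for cam in("top","side"):
        d=ctrl.landmark_of(cam,n)
        if d: px[cam]=d[0]["pixel"]
    if len(px)==2: print(n,px,tri(px))
def z(x,y): return (150+y/5-.4, 370+x/5-.4)
Q={'bar':[((568,175),(568,350)),.148],'railT':[((130,115),(355,125)),.08],'railB':[((140,400),(350,410)),.08],'front':[((107,150),(103,370)),.08],'rear':[((470,130),(467,422)),.06]}
for k,(pp,h) in Q.items():
    a,b=[atz("top",z(*p),h)[:2] for p in pp];print(k,a,b,(a+b)/2,np.degrees(np.arctan2(*(a-b)[::-1])))
def zb(x,y): return (150+y/4.4-.4,180+x/4.4-.4)
u=np.array([np.cos(np.radians(75.9)),np.sin(np.radians(75.9))])
for p in((195,118),(128,368)):
    q=atz("top",zb(*p),.063)[:2];print("strip",q,q@u,q@[-u[1],u[0]])
# check proj handle
im=cv2.imread('pics/side0.png');cv2.imwrite('pics/side0c.png',cv2.resize(im[230:380,260:460],None,fx=4,fy=4,interpolation=cv2.INTER_CUBIC))
E
```

```text
handle {'top': [204.5, 482.2], 'side': [332.9, 350.3]} [ 0.5332 -0.3834  0.1413]
stop {'top': [194.9, 181.5], 'side': [133.8, 297.5]} [0.5479 0.3975 0.0843]
pot {'top': [203.7, 424.7], 'side': [297.8, 337.7]} [ 0.5402 -0.2545  0.0612]
bar [ 0.5792 -0.3847] [ 0.4905 -0.3823] [ 0.5349 -0.3835] -1.5408627123735676
railT [ 0.6191 -0.1739] [ 0.6147 -0.294 ] [ 0.6169 -0.2339] 87.9303749990433
railB [ 0.4666 -0.178 ] [ 0.4625 -0.2887] [ 0.4645 -0.2334] 87.85276247289438
front [ 0.6    -0.1614] [ 0.4823 -0.1586] [ 0.5411 -0.16  ] -1.3787572165125612
rear [ 0.6157 -0.3609] [ 0.4576 -0.3558] [ 0.5367 -0.3583] -1.867689441073051
strip [0.6072 0.29  ] 0.4291455746478138 -0.5182342052659882
strip [0.4525 0.326 ] 0.4264638973006717 -0.35944863620069095
```

View pics/side0c.png

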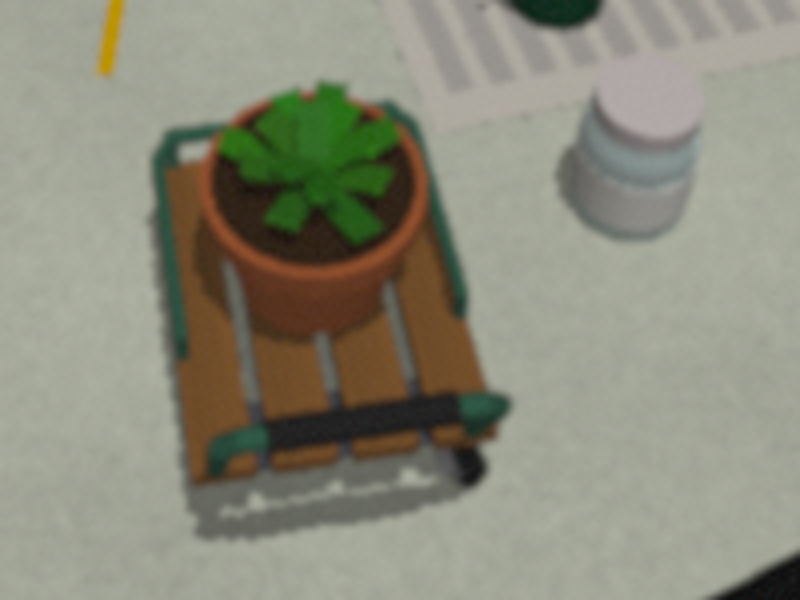

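>>> arm_command(
  steps=[
    [[0, 0, 0, 0, 0, -1, 0.45], [0, 0, 0, 0, 0, -1, 0.45], [0, 0, 0, 0, 0, -1, 0.45], [-0.6, 0.3, 0, 0, 0, 0, 0.45], [-1, 0.4, 0, 0, 0, 0, 0.45], [-1, 0.4, 0, 0, 0, 0, 0.45], [-1, 0.4, 0, 0, 0, 0, 0.45], [-1, 0.4, 0, 0, 0, 0, 0.45], [-1, 0.4, 0, 0, 0, 0, 0.45], [-1, 0.4, 0, 0, 0, 0, 0.45], [-1, 0.4, 0, 0, 0, 0, 0.45], [-1, 0.4, 0, 0, 0, 0, 0.45], [-1, 0.4, 0, 0, 0, 0, 0.45], [-1, 0.4, 0, 0, 0, 0, 0.45], [-1, 0.4, 0, 0, 0, 0, 0.45], [-1, 0.4, 0, 0, 0, 0, 0.45], [-1, 0.4, 0, 0, 0, 0, 0.45], [-1, 0.4, 0, 0, 0, 0, 0.45], [-1, 0.4, 0, 0, 0, 0, 0.45], [-1, 0.4, 0, 0, 0, 0, 0.45]],
  ],
  newtons=50,
)

```text
time_s: 3.75
position: [0.3716, 0.0801, 0.2333]
orientation: [0.005, 0.728, 0.685, -0.001]
force: [-0.4, -0.1, -0.1]
grip_width: 0.0385
```

```bash
cat >> h.py <<'E'
def st():
    o=ctrl.get_obs();w,x,y,z=o["orientation"]
    from scipy.spatial.transform import Rotation as R
    M=R.from_quat([x,y,z,w]).as_matrix()
    print("t",round(o["time_s"],2),"pos",o["position"].round(4),"yaw",np.degrees(np.arctan2(M[1,0],M[0,0])).round(2),"zax",M[:,2].round(4),"F",o["force"].round(2),"T",o["torque"].round(2),"w",round(o["grip_width"],4),"j",o["joints"].round(2))
    return o,M
def to(p):
    o,M=st();d=M.T@(np.array(p)-o["position"])/.025;print("delta units tool",d.round(3));return d
E
python3 -c "
from h import *
to([.535,-.3835,.2313])"
```

```text
t 3.75 pos [0.3716 0.0801 0.2333] yaw 86.53 zax [ 0.0055 -0.0098 -0.9999] F [-0.44 -0.07 -0.06] T [-0.03 -0.02  0.08] w 0.0385 j [ 0.04 -0.03  1.86 -0.01  1.3  -1.47]
delta units tool [-18.114   7.643   0.297]
```

>>> arm_command(
  steps=[
    [[-1, 0.42, 0, 0, 0, -0.1, 0.45], [-1, 0.42, 0, 0, 0, -0.1, 0.45], [-1, 0.42, 0, 0, 0, 0, 0.45], [-1, 0.42, 0, 0, 0, 0, 0.45], [-1, 0.42, 0, 0, 0, 0, 0.45], [-1, 0.42, 0, 0, 0, 0, 0.45], [-1, 0.42, 0, 0, 0, 0, 0.45], [-1, 0.42, 0, 0, 0, 0, 0.45], [-1, 0.42, 0, 0, 0, 0, 0.45], [-1, 0.42, 0, 0, 0, 0, 0.45], [-1, 0.42, 0, 0, 0, 0, 0.45], [-1, 0.42, 0, 0, 0, 0, 0.45], [-1, 0.42, 0, 0, 0, 0, 0.45], [-1, 0.42, 0, 0, 0, 0, 0.45], [-1, 0.42, 0, 0, 0, 0, 0.45], [-1, 0.42, 0, 0, 0, 0, 0.45], [-0.9, 0.4, 0, 0, 0, 0, 0.45], [0, 0, 0, 0, 0, 0, 0.45], [0, 0, 0, 0, 0, 0, 0.45]],
  ],
)

```text
time_s: 5.65
position: [0.5029, -0.3853, 0.24]
orientation: [0.005, 0.743, 0.669, -0.007]
force: [0.3, -0.8, 0.4]
grip_width: 0.0386
```

```bash
python3 -c "
from h import *
to([.535,-.3835,.121])
snap('top','top1');snap('side','side1')
im=cv2.imread('pics/top1.png');cv2.imwrite('pics/top1c.png',cv2.resize(im[140:270,370:520],None,fx=4.4,fy=4.4,interpolation=cv2.INTER_CUBIC))
im=cv2.imread('pics/side1.png');cv2.imwrite('pics/side1c.png',cv2.resize(im[200:400,240:480],None,fx=3,fy=3,interpolation=cv2.INTER_CUBIC))
"
```

```text
t 5.65 pos [ 0.5029 -0.3853  0.24  ] yaw 84.0 zax [-0.0036 -0.0165 -0.9999] F [ 0.3  -0.85  0.42] T [-0.01 -0.01 -0.05] w 0.0386 j [-0.76  0.36  1.36 -0.01  1.41 -2.22]
delta units tool [0.287 1.276 4.754]
```

View pics/top1c.png

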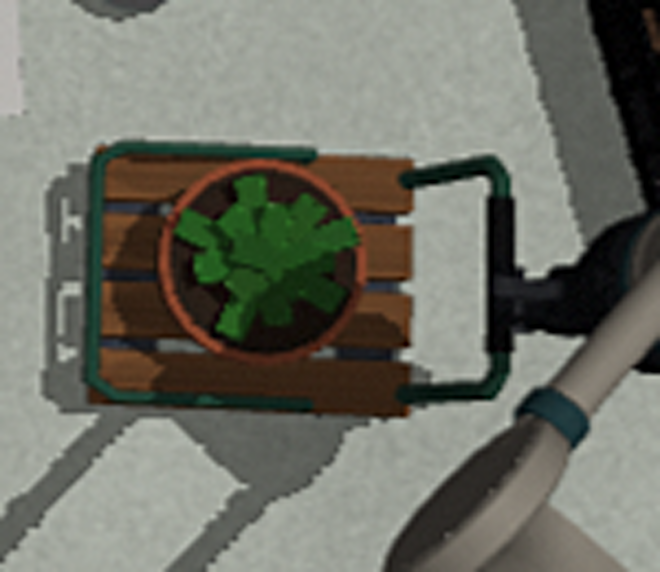

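View pics/side1c.png

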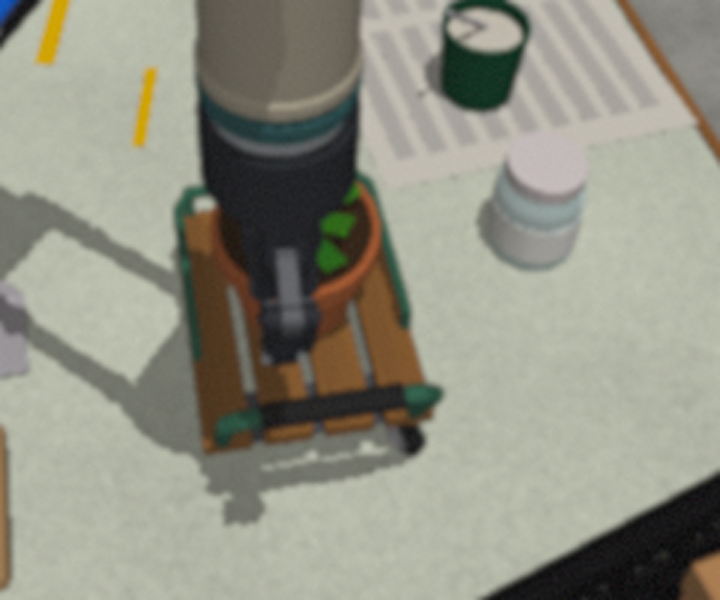

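>>> arm_command(
  steps=[
    [[0, 0.3, 0, 0, 0.14, -0.6, 0.45], [0.1, 0.5, 0.3, 0, 0, 0, 0.45], [0.1, 0.4, 0.3, 0, 0, 0, 0.45], [0, 0, 0.3, 0, 0, 0, 0.45], [0, 0, 0, 0, 0, 0, 0.45]],
  ],
)

```text
time_s: 6.25
position: [0.5335, -0.3759, 0.2166]
orientation: [-0.002, 0.718, 0.696, -0.001]
force: [-0.2, -1.7, -0.2]
grip_width: 0.038
```

```bash
python3 -c "
from h import *
to([.535,-.3835,.121])
"
```

```text
t 6.25 pos [ 0.5335 -0.3759  0.2166] yaw 88.23 zax [-0.0033  0.0016 -1.    ] F [-0.17 -1.73 -0.15] T [ 0.02  0.04 -0.02] w 0.038 j [-0.72  0.4   1.35 -0.    1.39 -2.26]
delta units tool [-0.308  0.081  3.823]
```

>>> arm_command(
  steps=[
    [[-0.3, 0.08, 0, 0, 0, 0, 0.45], [0, 0, 0.7, 0, 0, 0, 0.45], [0, 0, 0.8, 0, 0, 0, 0.45], [0, 0, 0.8, 0, 0, 0, 0.45], [0, 0, 0.8, 0, 0, 0, 0.45], [0, 0, 0.6, 0, 0, 0, 0.45], [0, 0, 0, 0, 0, 0, 0.45]],
  ],
)

```text
time_s: 6.95
position: [0.5355, -0.3876, 0.1227]
orientation: [0.001, 0.719, 0.695, -0.002]
force: [-1.3, -1.0, -0.7]
grip_width: 0.0386
```

```bash
python3 -c "
from h import *
to([.535,-.3835,.121])
snap('top','top2');snap('side','side2')
im=cv2.imread('pics/top2.png');cv2.imwrite('pics/top2c.png',cv2.resize(im[140:270,370:520],None,fx=4.4,fy=4.4,interpolation=cv2.INTER_CUBIC))
im=cv2.imread('pics/side2.png');cv2.imwrite('pics/side2c.png',cv2.resize(im[200:400,240:480],None,fx=3,fy=3,interpolation=cv2.INTER_CUBIC))
"
```

```text
t 6.95 pos [ 0.5355 -0.3876  0.1227] yaw 88.1 zax [-0.0013 -0.0041 -1.    ] F [-1.27 -0.97 -0.71] T [-0.07 -0.01 -0.01] w 0.0386 j [-0.73  0.47  1.47 -0.    1.19 -2.27]
delta units tool [ 0.164 -0.023  0.066]
```

View pics/top2c.png

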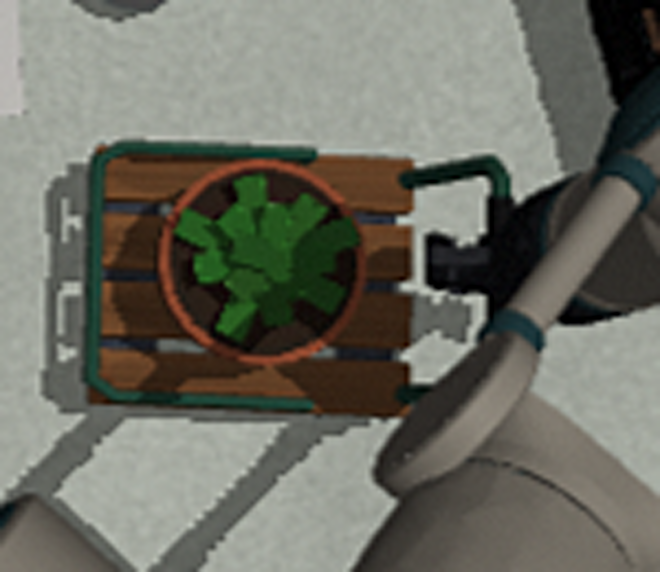

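View pics/side2c.png

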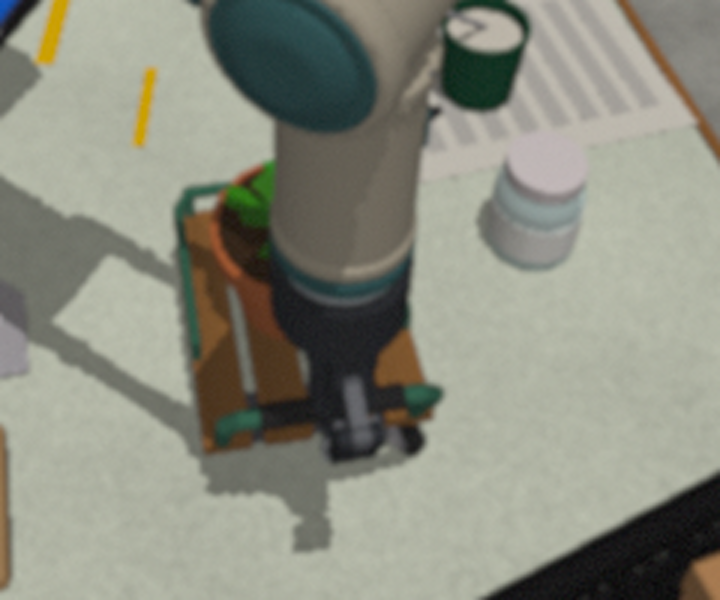

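>>> arm_command(
  steps=[
    [[0.16, 0, 0.06, 0, 0, 0, 0.3], [0, 0, 0, 0, 0, 0, 0], [0, 0, 0, 0, 0, 0, 0], [0, 0, 0, 0, 0, 0, 0], [0, 0, 0, 0, 0, 0, 0]],
  ],
  newtons=50,
)

```text
time_s: 7.55
position: [0.5376, -0.3853, 0.1257]
orientation: [0.005, 0.719, 0.695, -0.002]
force: [0.5, 0.7, -2.0]
grip_width: 0.0143
```

```bash
python3 -c "
from h import *
to([.535,-.3835,.121])
"
```

```text
t 7.55 pos [ 0.5376 -0.3853  0.1257] yaw 88.1 zax [ 0.0045 -0.0096 -0.9999] F [ 0.5   0.67 -2.02] T [-0.08 -0.03  0.01] w 0.0143 j [-0.72  0.47  1.47 -0.    1.19 -2.26]
delta units tool [ 0.069 -0.108  0.186]
```

>>> arm_command(
  steps=[
    [[0.1, 0, 0.04, 0, 0, 0, 0], [0.2, 0, 0.02, 0, 0, 0, 0], [0.3, 0, 0, 0, 0, 0, 0], [0.3, 0, 0, 0, 0, 0, 0], [0.3, 0, 0, 0, 0, 0, 0], [0.3, 0, 0, 0, 0, 0, 0]],
  ],
)

```text
time_s: 8.15
position: [0.5401, -0.3475, 0.1256]
orientation: [0.008, 0.719, 0.695, -0.002]
force: [0.3, -1.0, -0.6]
grip_width: 0.0143
```

```bash
python3 -c "
from h import *
st()
"
```

```text
t 8.15 pos [ 0.5401 -0.3475  0.1256] yaw 88.03 zax [ 0.0082 -0.0145 -0.9999] F [ 0.31 -0.98 -0.59] T [-0.22  0.03 -0.02] w 0.0143 j [-0.68  0.44  1.53 -0.01  1.16 -2.21]
```

>>> arm_command(
  steps=[
    [[0.3, 0, 0, 0.02, 0.04, 0, 0], [0.3, 0, 0, 0.02, 0.04, 0, 0], [0.3, 0, 0, 0.02, 0.04, 0, 0], [0.3, 0, 0, 0.02, 0.04, 0, 0], [0.3, 0, 0, 0, 0.02, 0, 0], [0.3, 0, 0, 0, 0, 0, 0], [0.3, 0, 0, 0, 0, 0, 0], [0.3, 0, 0, 0, 0, 0, 0], [0.3, 0, 0, 0, 0, 0, 0], [0.3, 0, 0, 0, 0, 0, 0]],
  ],
)

```text
time_s: 9.15
position: [0.5425, -0.2653, 0.1256]
orientation: [-0.004, 0.719, 0.695, 0.002]
force: [0.4, -1.7, -1.7]
grip_width: 0.0144
```

```bash
python3 -c "
from h import *
st()
snap('top','top3');snap('side','side3')
im=cv2.imread('pics/top3.png');cv2.imwrite('pics/top3c.png',cv2.resize(im[130:270,320:480],None,fx=4.2,fy=4.2,interpolation=cv2.INTER_CUBIC))
im=cv2.imread('pics/side3.png');cv2.imwrite('pics/side3c.png',cv2.resize(im[200:400,200:480],None,fx=2.8,fy=2.8,interpolation=cv2.INTER_CUBIC))
"
```

```text
t 9.15 pos [ 0.5425 -0.2653  0.1256] yaw 88.13 zax [-0.0022  0.0087 -1.    ] F [ 0.43 -1.66 -1.74] T [-0.45 -0.09 -0.01] w 0.0144 j [-0.57  0.4   1.6   0.01  1.15 -2.11]
```

View pics/top3c.png

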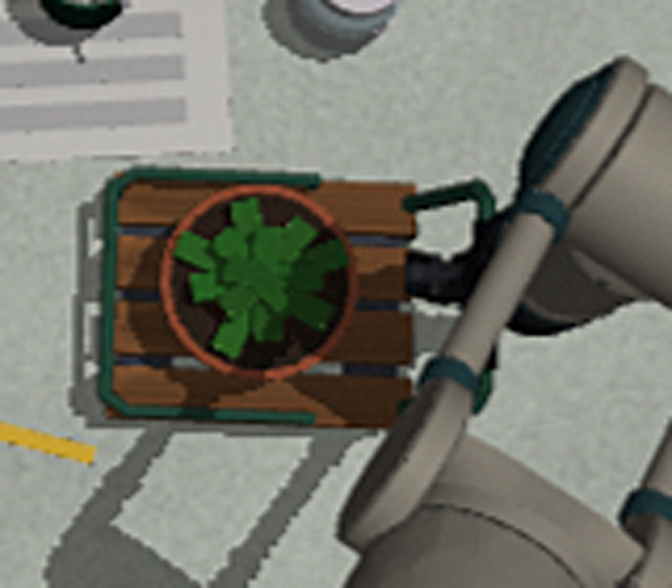

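View pics/side3c.png

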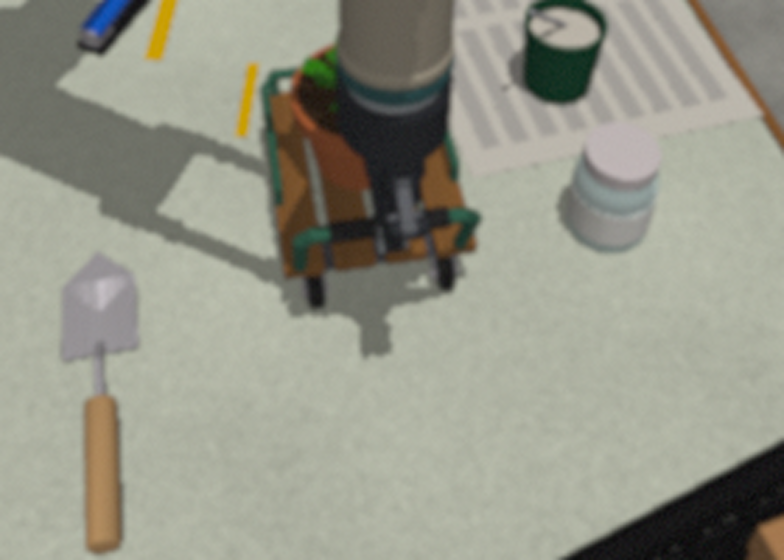

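```bash
python3 - <<'E'
from h import *
np.set_printoptions(precision=4,suppress=True)
def z(x,y): return (130+y/4.2-.4, 320+x/4.2-.4)
for z0,pp in {'railT':[(130,174),(320,181)],'railB':[(130,410),(310,418)],'front':[(109,200),(104,390)]}.items():
    pass
R={}
for k,pp,h in [('T',[(130,174),(320,181)],.08),('B',[(130,410),(310,418)],.08),('F',[(109,200),(104,390)],.08)]:
    a,b=[atz("top",z(*p),h)[:2] for p in pp];R[k]=(a+b)/2;print(k,a,b,np.degrees(np.arctan2(*(a-b)[::-1])))
th=np.radians(88.1);n=np.array([-np.sin(th),np.cos(th)])
mid=(R['T']@n+R['B']@n)/2;print("mid n",mid,"tcp n",np.array([.5425,-.2653])@n,"width",(R['B']-R['T'])@n)
for nm in("handle","nose","pot"):
    px={}
    for cam in("top","side"):
        d=ctrl.landmark_of(cam,nm)
        if d: px[cam]=d[0]["pixel"];print(nm,cam,d[0]["confidence"],atz(cam,d[0]["pixel"],dict(handle=.14,nose=.08,pot=.06)[nm]))
E
```

```text
T [ 0.6222 -0.0533] [ 0.6188 -0.1744] 88.3718954396757
B [ 0.4716 -0.0537] [ 0.4677 -0.167 ] 88.03414935076262
F [ 0.6053 -0.04  ] [ 0.4841 -0.0373] -1.2508918791160373
mid n -0.5485232764533144 tcp n -0.5509978109748793 width 0.15086096229086624
handle side 0.78 [ 0.543 -0.26   0.14 ]
nose top 0.87 [ 0.5498 -0.0305  0.08  ]
pot top 0.57 [ 0.5451 -0.1366  0.06  ]
pot side 0.88 [ 0.5448 -0.1224  0.06  ]
```

```bash
cat > plan.py <<'E'
from h import *
from scipy.interpolate import BPoly
B=np.radians(75.9);u=np.array([np.cos(B),np.sin(B)]);v=np.array([-u[1],u[0]]);N0=-.440
OX,OY=.125,.0025
def sn(p,yaw):
    h=np.array([np.cos(yaw),np.sin(yaw)]);l=np.array([-h[1],h[0]])
    c=p[:2]+OX*h+OY*l;return c@u,c@v-N0
def mk(s0,n0,sl0,s1):
    return BPoly.from_derivatives([s0,s1],[[n0,sl0,0],[0,0,0]])
def pose(f,s,k,s0,s1):
    ss=np.clip(s,s0,s1);n=float(f(ss));sl=float(f.derivative()(ss))
    yaw=B+k*np.arctan(sl);h=np.array([np.cos(yaw),np.sin(yaw)]);l=np.array([-h[1],h[0]])
    c=s*u+(n+N0)*v
    return c-OX*h-OY*l,yaw,c
E
python3 - <<'E'
from plan import *
p=np.array([.5425,-.2653]);yaw=np.radians(88.13)
s0,n0=sn(p,yaw);print(s0,n0)
C=np.array([[.073,.055],[.073,-.055],[-.073,.055],[-.073,-.055]])
for s1 in(.14,.16,.18,.2):
  for k in(.4,.6,.8,1):
    f=mk(s0,n0,np.tan(np.radians(12.2)),s1)
    S=np.linspace(s0,.323,3000);al=np.full(4,yaw);prev=None;mx=0;my=0
    for s in S:
        _,y,c=pose(f,s,k,s0,s1)
        R=np.array([[np.cos(y),-np.sin(y)],[np.sin(y),np.cos(y)]])
        q=c+C@R.T
        if prev is not None:
            d=q-prev;al=al+(-np.sin(al)*d[:,0]+np.cos(al)*d[:,1])/.018
        prev=q;mx=max(mx,np.abs(al-y).max());my=max(my,y)
    print(s1,k,"maxcastor",np.degrees(mx).round(0),"maxyaw",np.degrees(my).round(0),"final",np.degrees(al-y).round(2))
E
```

```text
-0.0035123542511477494 -0.12186380048785123
0.14 0.4 maxcastor 64.0 maxyaw 98.0 final [-0. -0.  0.  0.]
0.14 0.6 maxcastor 80.0 maxyaw 110.0 final [-0. -0.  0.  0.]
0.14 0.8 maxcastor 94.0 maxyaw 121.0 final [-0. -0.  0.  0.]
0.14 1 maxcastor 105.0 maxyaw 132.0 final [-0. -0.  0.  0.]
0.16 0.4 maxcastor 55.0 maxyaw 97.0 final [-0. -0.  0.  0.]
0.16 0.6 maxcastor 70.0 maxyaw 107.0 final [-0.   -0.    0.    0.01]
0.16 0.8 maxcastor 83.0 maxyaw 118.0 final [-0.   -0.    0.    0.01]
0.16 1 maxcastor 95.0 maxyaw 128.0 final [-0.   -0.01  0.    0.01]
0.18 0.4 maxcastor 48.0 maxyaw 96.0 final [-0.   -0.    0.01  0.01]
0.18 0.6 maxcastor 60.0 maxyaw 105.0 final [-0.   -0.01  0.01  0.02]
0.18 0.8 maxcastor 73.0 maxyaw 115.0 final [-0.   -0.01  0.01  0.02]
0.18 1 maxcastor 84.0 maxyaw 125.0 final [-0.01 -0.02  0.01  0.02]
0.2 0.4 maxcastor 42.0 maxyaw 94.0 final [-0.   -0.    0.02  0.02]
0.2 0.6 maxcastor 52.0 maxyaw 103.0 final [-0.01 -0.01  0.02  0.04]
0.2 0.8 maxcastor 63.0 maxyaw 113.0 final [-0.01 -0.02  0.02  0.05]
0.2 1 maxcastor 74.0 maxyaw 122.0 final [-0.01 -0.04  0.02  0.06]
```

```bash
cat >> plan.py <<'E'
from scipy.spatial.transform import Rotation as Rt
def pose2(f,s,y0,s0,s1,sy1):
    ss=np.clip(s,s0,s1);n=float(f(ss))
    t=np.clip((s-s0)/(sy1-s0),0,1);t=t*t*(3-2*t)
    yaw=B+(y0-B)*(1-t);h=np.array([np.cos(yaw),np.sin(yaw)]);l=np.array([-h[1],h[0]])
    c=s*u+(n+N0)*v
    return c-OX*h-OY*l,yaw,c
S0,N_0,Y0=-.0035,-.1219,np.radians(88.13)
def F(s1): return mk(S0,N_0,np.tan(np.radians(12.2)),s1)
def rows(f,s1,sy1,ds,n,zt=None):
    """next rows from current measured pose to follow path"""
    o,M=st();p=o["position"][:2];yaw=np.arctan2(M[1,0],M[0,0]);s,nn=sn(p,yaw)
    want=pose2(f,s,Y0,S0,s1,sy1)
    print("s",s.round(4),"n",nn.round(4),"err pos",(p-want[0])@v,"yaw err deg",np.degrees(yaw-want[1]))
    for i in range(1,n+1):
        q,y,c=pose2(f,s+ds*i,Y0,S0,s1,sy1)
        d=q-p;X=np.array([np.cos(yaw),np.sin(yaw)]);Y=np.array([np.sin(yaw),-np.cos(yaw)])
        print(i,"x %.2f y %.2f az %.2f"%(d@X/.025,d@Y/.025,-(y-yaw)/.12),"| s %.3f n %.3f yaw %.1f"%(s+ds*i,float(f(np.clip(s+ds*i,S0,s1))),np.degrees(y)))
        p,yaw=q,y
E
python3 - <<'E'
from plan import *
C=np.array([[.073,.055],[.073,-.055],[-.073,.055],[-.073,-.055]])
for s1 in(.14,.16,.18,.19,.2):
  for sy in(.1,.14,.18):
    f=F(s1)
    S=np.linspace(S0,.323,3000);al=np.full(4,Y0);prev=None;mx=0
    for s in S:
        _,y,c=pose2(f,s,Y0,S0,s1,sy)
        R=np.array([[np.cos(y),-np.sin(y)],[np.sin(y),np.cos(y)]])
        q=c+C@R.T
        if prev is not None:
            d=q-prev;al=al+(-np.sin(al)*d[:,0]+np.cos(al)*d[:,1])/.018
        prev=q;mx=max(mx,np.abs(al-y).max())
    print(s1,sy,"maxcastor",np.degrees(mx).round(0),"final",np.degrees(al-y).round(2))
f=F(.18)
rows(f,.18,.16,.006,15)
E
```

```text
0.14 0.1 maxcastor 61.0 final [0. 0. 0. 0.]
0.14 0.14 maxcastor 57.0 final [0. 0. 0. 0.]
0.14 0.18 maxcastor 53.0 final [-0. -0.  0.  0.]
0.16 0.1 maxcastor 58.0 final [0. 0. 0. 0.]
0.16 0.14 maxcastor 55.0 final [0. 0. 0. 0.]
0.16 0.18 maxcastor 51.0 final [0. 0. 0. 0.]
0.18 0.1 maxcastor 54.0 final [0. 0. 0. 0.]
0.18 0.14 maxcastor 53.0 final [0. 0. 0. 0.]
0.18 0.18 maxcastor 49.0 final [0. 0. 0. 0.]
0.19 0.1 maxcastor 52.0 final [0. 0. 0. 0.]
0.19 0.14 maxcastor 51.0 final [0.   0.   0.   0.01]
0.19 0.18 maxcastor 48.0 final [0.   0.   0.01 0.01]
0.2 0.1 maxcastor 51.0 final [0.01 0.01 0.01 0.01]
0.2 0.14 maxcastor 50.0 final [0.01 0.01 0.01 0.01]
0.2 0.18 maxcastor 47.0 final [0.01 0.01 0.01 0.01]
t 9.55 pos [ 0.5424 -0.2662  0.1255] yaw 88.11 zax [-0.0023  0.0088 -1.    ] F [-0.27  0.65 -2.61] T [-0.08  0.    0.05] w 0.0144 j [-0.58  0.4   1.6   0.01  1.16 -2.12]
s -0.0044 n -0.1221 err pos -0.00012496239956116245 yaw err deg -0.02216284211572816
1 x 0.25 y -0.00 az 0.00 | s 0.002 n -0.121 yaw 88.1
2 x 0.25 y -0.02 az 0.02 | s 0.008 n -0.119 yaw 88.0
3 x 0.25 y -0.04 az 0.03 | s 0.014 n -0.118 yaw 87.8
4 x 0.25 y -0.06 az 0.04 | s 0.020 n -0.115 yaw 87.5
5 x 0.26 y -0.09 az 0.05 | s 0.026 n -0.113 yaw 87.1
6 x 0.26 y -0.12 az 0.06 | s 0.032 n -0.109 yaw 86.7
7 x 0.26 y -0.15 az 0.07 | s 0.038 n -0.105 yaw 86.2
8 x 0.27 y -0.18 az 0.08 | s 0.044 n -0.101 yaw 85.7
9 x 0.27 y -0.21 az 0.08 | s 0.050 n -0.096 yaw 85.1
10 x 0.27 y -0.23 az 0.09 | s 0.056 n -0.090 yaw 84.5
11 x 0.27 y -0.26 az 0.09 | s 0.062 n -0.085 yaw 83.9
12 x 0.27 y -0.28 az 0.10 | s 0.068 n -0.078 yaw 83.2
13 x 0.27 y -0.29 az 0.10 | s 0.074 n -0.072 yaw 82.5
14 x 0.27 y -0.30 az 0.10 | s 0.080 n -0.065 yaw 81.9
15 x 0.27 y -0.31 az 0.10 | s 0.086 n -0.058 yaw 81.2
```

>>> arm_command(
  steps=[
    [[0.15, 0, 0.03, 0, 0, 0, 0], [0.25, 0, 0.02, 0, 0, 0.02, 0], [0.25, -0.03, 0, 0, 0, 0.03, 0], [0.25, -0.05, 0, 0, 0, 0.04, 0], [0.25, -0.07, 0, 0, 0, 0.05, 0], [0.26, -0.1, 0, 0, 0, 0.06, 0], [0.26, -0.14, 0, 0, 0, 0.07, 0], [0.26, -0.17, 0, 0, 0, 0.08, 0]],
  ],
)

```text
time_s: 10.35
position: [0.5319, -0.2163, 0.1256]
orientation: [-0.001, 0.735, 0.678, 0.002]
force: [1.0, -0.2, -1.4]
grip_width: 0.0143
```

```bash
python3 -c "
from plan import *
rows(F(.18),.18,.16,.006,12)
"
```

```text
t 10.35 pos [ 0.5319 -0.2163  0.1256] yaw 85.39 zax [ 0.0025  0.0043 -1.    ] F [ 0.95 -0.15 -1.44] T [-0.34 -0.13 -0.19] w 0.0143 j [-0.51  0.35  1.67  0.01  1.12 -2.  ]
s 0.0427 n -0.1055 err pos -0.0029414111093753388 yaw err deg -0.3692427782224909
1 x 0.29 y -0.32 az 0.03 | s 0.049 n -0.097 yaw 85.2
2 x 0.27 y -0.23 az 0.09 | s 0.055 n -0.091 yaw 84.6
3 x 0.27 y -0.25 az 0.09 | s 0.061 n -0.085 yaw 84.0
4 x 0.27 y -0.27 az 0.09 | s 0.067 n -0.079 yaw 83.3
5 x 0.27 y -0.29 az 0.10 | s 0.073 n -0.073 yaw 82.6
6 x 0.27 y -0.30 az 0.10 | s 0.079 n -0.066 yaw 82.0
7 x 0.27 y -0.31 az 0.10 | s 0.085 n -0.059 yaw 81.3
8 x 0.26 y -0.31 az 0.10 | s 0.091 n -0.052 yaw 80.6
9 x 0.26 y -0.31 az 0.09 | s 0.097 n -0.045 yaw 80.0
10 x 0.26 y -0.30 az 0.09 | s 0.103 n -0.039 yaw 79.4
11 x 0.25 y -0.29 az 0.09 | s 0.109 n -0.032 yaw 78.8
12 x 0.25 y -0.27 az 0.08 | s 0.115 n -0.026 yaw 78.2
```

>>> arm_command(
  steps=[
    [[0.27, -0.23, 0, 0, 0, 0.05, 0], [0.27, -0.25, 0, 0, 0, 0.07, 0], [0.27, -0.27, 0, 0, 0, 0.09, 0], [0.27, -0.29, 0, 0, 0, 0.09, 0], [0.27, -0.3, 0, 0, 0, 0.1, 0], [0.27, -0.31, 0, 0, 0, 0.1, 0], [0.27, -0.32, 0, 0, 0, 0.1, 0], [0.26, -0.32, 0, 0, 0, 0.1, 0]],
  ],
)

```text
time_s: 11.15
position: [0.4766, -0.1499, 0.1255]
orientation: [-0.001, 0.766, 0.643, 0.003]
force: [1.1, -0.2, -1.7]
grip_width: 0.0144
```

```bash
python3 -c "
from plan import *
rows(F(.18),.18,.16,.006,15)
"
```

```text
t 11.15 pos [ 0.4766 -0.1499  0.1255] yaw 80.08 zax [ 0.0029  0.0055 -1.    ] F [ 1.07 -0.18 -1.7 ] T [-0.25 -0.19 -0.21] w 0.0144 j [-0.45  0.25  1.83  0.01  1.06 -1.85]
s 0.0952 n -0.0472 err pos -0.00016186554201265098 yaw err deg -0.0650444439903368
1 x 0.26 y -0.31 az 0.08 | s 0.101 n -0.040 yaw 79.5
2 x 0.25 y -0.29 az 0.09 | s 0.107 n -0.034 yaw 78.9
3 x 0.25 y -0.28 az 0.08 | s 0.113 n -0.028 yaw 78.3
4 x 0.25 y -0.26 az 0.08 | s 0.119 n -0.022 yaw 77.8
5 x 0.25 y -0.23 az 0.07 | s 0.125 n -0.017 yaw 77.3
6 x 0.24 y -0.21 az 0.06 | s 0.131 n -0.013 yaw 76.9
7 x 0.24 y -0.18 az 0.05 | s 0.137 n -0.009 yaw 76.5
8 x 0.24 y -0.14 az 0.04 | s 0.143 n -0.006 yaw 76.3
9 x 0.24 y -0.11 az 0.03 | s 0.149 n -0.004 yaw 76.1
10 x 0.24 y -0.08 az 0.02 | s 0.155 n -0.002 yaw 75.9
11 x 0.24 y -0.05 az 0.00 | s 0.161 n -0.001 yaw 75.9
12 x 0.24 y -0.03 az -0.00 | s 0.167 n -0.000 yaw 75.9
13 x 0.24 y -0.01 az -0.00 | s 0.173 n -0.000 yaw 75.9
14 x 0.24 y -0.00 az -0.00 | s 0.179 n -0.000 yaw 75.9
15 x 0.24 y -0.00 az -0.00 | s 0.185 n 0.000 yaw 75.9
```

>>> arm_command(
  steps=[
    [[0.25, -0.3, 0, 0, 0, 0.09, 0], [0.25, -0.28, 0, 0, 0, 0.08, 0], [0.25, -0.27, 0, 0, 0, 0.08, 0], [0.25, -0.24, 0, 0, 0, 0.07, 0], [0.25, -0.22, 0, 0, 0, 0.06, 0], [0.24, -0.19, 0, 0, 0, 0.05, 0], [0.24, -0.15, 0, 0, 0, 0.04, 0], [0.24, -0.11, 0, 0, 0, 0.03, 0], [0.24, -0.08, 0, 0, 0, 0.01, 0]],
  ],
)

```text
time_s: 12.05
position: [0.4368, -0.0808, 0.1256]
orientation: [-0.003, 0.786, 0.618, 0.001]
force: [-0.4, -0.6, -2.3]
grip_width: 0.0143
```

```bash
python3 -c "
from plan import *
rows(F(.18),.18,.16,.006,5)
snap('top','top4');snap('side','side4')
im=cv2.imread('pics/top4.png');cv2.imwrite('pics/top4c.png',cv2.resize(im[150:270,190:400],None,fx=3.8,fy=3.8,interpolation=cv2.INTER_CUBIC))
im=cv2.imread('pics/side4.png');cv2.imwrite('pics/side4c.png',cv2.resize(im[110:310,200:440],None,fx=3,fy=3,interpolation=cv2.INTER_CUBIC))
"
```

```text
t 12.05 pos [ 0.4368 -0.0808  0.1256] yaw 76.37 zax [-0.0021  0.005  -1.    ] F [-0.38 -0.62 -2.25] T [-0.38  0.02  0.02] w 0.0143 j [-0.34  0.17  1.93  0.    1.04 -1.68]
s 0.153 n 0.0002 err pos 0.0020426375299689692 yaw err deg 0.3999965984970071
1 x 0.24 y 0.02 az 0.07 | s 0.159 n -0.001 yaw 75.9
2 x 0.24 y -0.03 az 0.00 | s 0.165 n -0.001 yaw 75.9
3 x 0.24 y -0.02 az -0.00 | s 0.171 n -0.000 yaw 75.9
4 x 0.24 y -0.00 az -0.00 | s 0.177 n -0.000 yaw 75.9
5 x 0.24 y -0.00 az -0.00 | s 0.183 n 0.000 yaw 75.9
```

View pics/top4c.png

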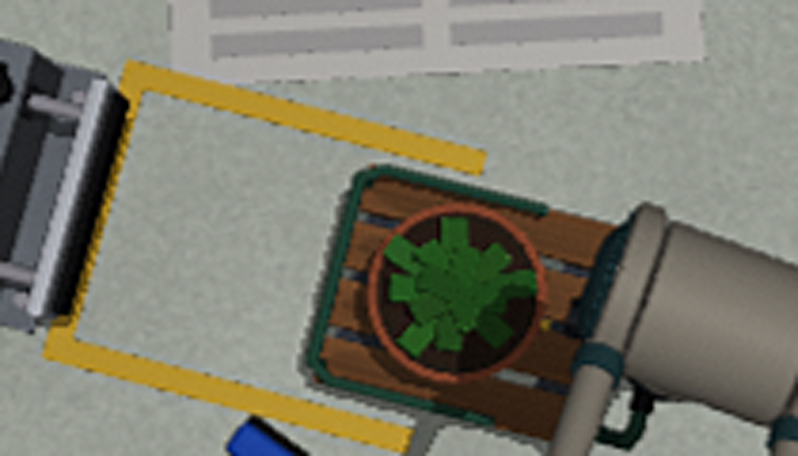

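View pics/side4c.png

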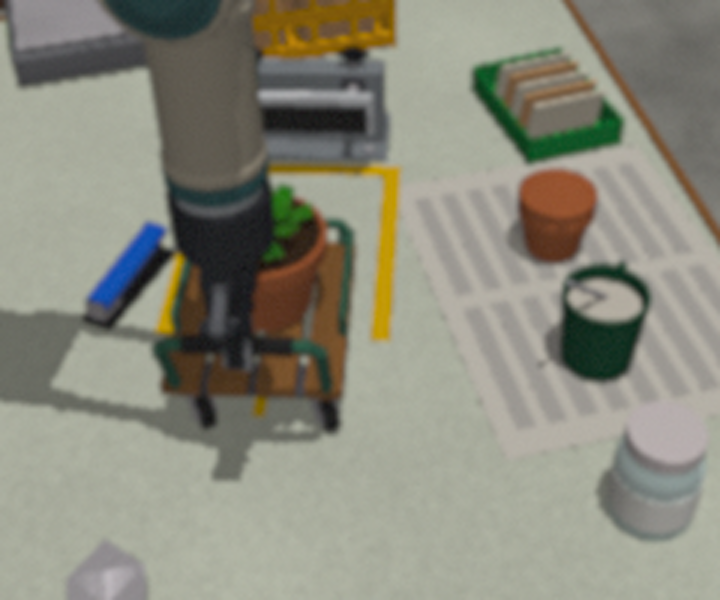

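```bash
python3 - <<'E'
from plan import *
np.set_printoptions(precision=4,suppress=True)
def z(x,y): return (150+y/3.8-.4, 190+x/3.8-.4)
R={}
for k,pp in [('T',[(392,172),(545,210)]),('B',[(340,382),(490,420)]),('F',[(357,190),(314,360)])]:
    a,b=[atz("top",z(*p),.083)[:2] for p in pp];R[k]=(a+b)/2;print(k,a,b,np.degrees(np.arctan2(*(a-b)[::-1])),R[k]@u,R[k]@v-N0)
print("mid n",(R['T']+R['B'])@v/2-N0)
im=cv2.imread('pics/top4.png')
cv2.imwrite('pics/top4d.png',cv2.resize(im[185:270,265:365],None,fx=7,fy=7,interpolation=cv2.INTER_CUBIC))
E
```

```text
T [0.5561 0.1006] [ 0.5304 -0.0069] 76.53057537758066 0.17776864581885032 -0.07544037841815393
B [0.4093 0.1342] [0.3843 0.0301] 76.5114435715663 0.17634728589673146 0.07514413860363123
F [0.5432 0.1249] [0.4243 0.1526] -13.111258126770863 0.25239050893783244 0.004643191715480832
mid n -0.00014811990726132374
```

View pics/top4d.png

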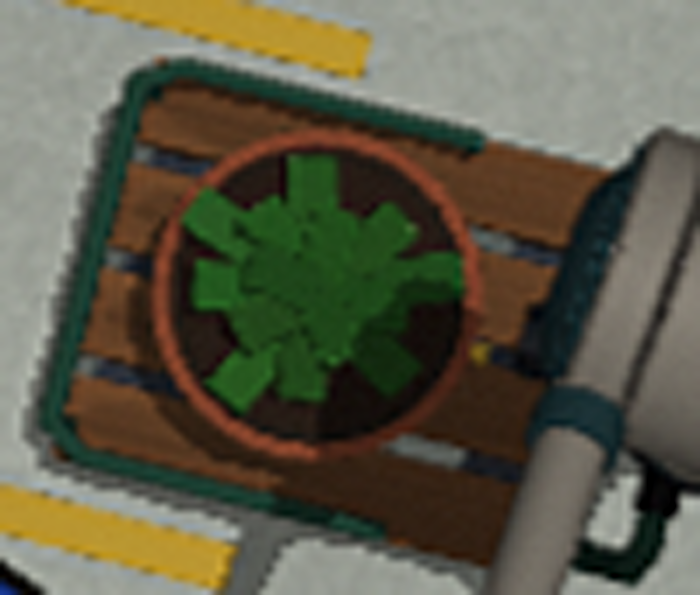

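>>> arm_command(
  steps=[
    [[0.2, 0.02, 0.02, 0, 0, 0.05, 0], [0.25, 0, 0, 0, 0, 0.02, 0], [0.25, 0, 0, 0, 0, 0, 0], [0.25, 0, 0, 0, 0, 0, 0], [0.25, 0, 0, 0, 0, 0, 0], [0.25, 0, 0, 0, 0, 0, 0], [0.25, 0, 0, 0, 0, 0, 0], [0.25, 0, 0, 0, 0, 0, 0]],
  ],
)

```text
time_s: 12.95
position: [0.4504, -0.0299, 0.1255]
orientation: [-0.003, 0.789, 0.615, 0.001]
force: [-0.8, -0.7, 0.4]
grip_width: 0.0143
```

```bash
python3 -c "
from plan import *
rows(F(.18),.18,.16,.006,3)
"
```

```text
t 12.95 pos [ 0.4504 -0.0299  0.1255] yaw 75.89 zax [-0.0027  0.0051 -1.    ] F [-0.85 -0.68  0.36] T [-0.32  0.14  0.08] w 0.0143 j [-0.22  0.18  1.92  0.01  1.04 -1.55]
s 0.2057 n -0.0016 err pos -0.0016168137673869053 yaw err deg -0.00965888314555551
1 x 0.24 y -0.06 az -0.00 | s 0.212 n 0.000 yaw 75.9
2 x 0.24 y -0.00 az -0.00 | s 0.218 n 0.000 yaw 75.9
3 x 0.24 y -0.00 az -0.00 | s 0.224 n 0.000 yaw 75.9
```

>>> arm_command(
  steps=[
    [[0.25, -0.03, 0, 0, 0, 0, 0], [0.25, -0.03, 0, 0, 0, 0, 0], [0.25, -0.02, 0, 0, 0, 0, 0], [0.25, 0, 0, 0, 0, 0, 0], [0.25, 0, 0, 0, 0, 0, 0], [0.25, 0, 0, 0, 0, 0, 0], [0.25, 0, 0, 0, 0, 0, 0], [0.25, 0, 0, 0, 0, 0, 0], [0.2, 0, 0, 0, 0, 0, 0], [0.16, 0, 0, 0, 0, 0, 0], [0.12, 0, 0, 0, 0, 0, 0]],
  ],
)

```text
time_s: 14.05
position: [0.4642, 0.037, 0.1255]
orientation: [-0.003, 0.788, 0.615, 0.0]
force: [-1.2, -0.9, -0.7]
grip_width: 0.0143
```

```bash
python3 -c "
from plan import *
rows(F(.18),.18,.16,.006,1)
snap('top','top5');snap('side','side5')
im=cv2.imread('pics/top5.png');cv2.imwrite('pics/top5c.png',cv2.resize(im[150:270,190:330],None,fx=5,fy=5,interpolation=cv2.INTER_CUBIC))
"
```

```text
t 14.05 pos [0.4642 0.037  0.1255] yaw 75.93 zax [-0.0039  0.0057 -1.    ] F [-1.19 -0.92 -0.74] T [-0.31  0.11  0.13] w 0.0143 j [-0.07  0.2   1.89  0.01  1.05 -1.4 ]
s 0.274 n 0.0013 err pos 0.0012635960350612172 yaw err deg 0.034293901121967084
1 x 0.24 y 0.05 az 0.00 | s 0.280 n 0.000 yaw 75.9
```

View pics/top5c.png

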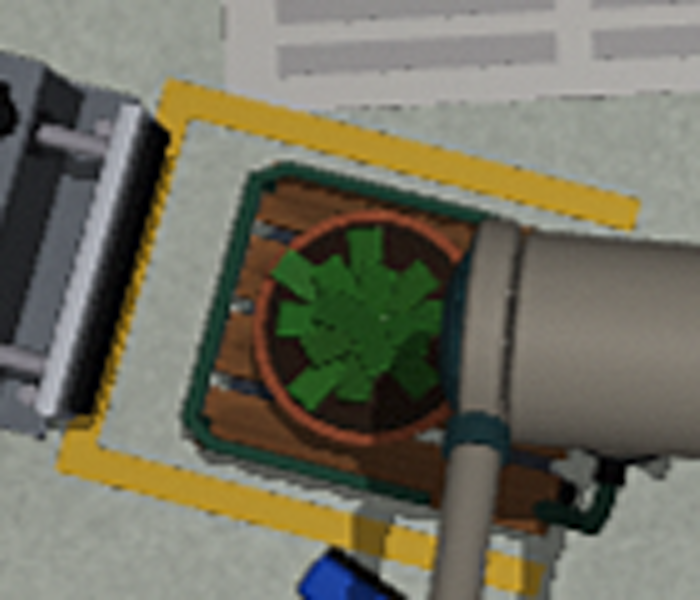

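>>> arm_command(
  steps=[
    [[0.15, 0.02, 0, 0, 0, 0, 0], [0.15, 0.01, 0, 0, 0, 0, 0], [0.15, 0, 0, 0, 0, 0, 0], [0.15, 0, 0, 0, 0, 0, 0], [0.12, 0, 0, 0, 0, 0, 0], [0.08, 0, 0, 0, 0, 0, 0], [0.06, 0, 0, 0, 0, 0, 0], [0.05, 0, 0, 0, 0, 0, 0]],
  ],
)

```text
time_s: 14.95
position: [0.4712, 0.0604, 0.1255]
orientation: [-0.003, 0.789, 0.615, 0.0]
force: [-0.7, 0.2, -0.4]
grip_width: 0.0142
```

```bash
python3 -c "
from plan import *
rows(F(.18),.18,.16,.006,1)
print(ctrl.get_obs()['force'][:2]@u)
"
```

```text
t 14.95 pos [0.4712 0.0604 0.1255] yaw 75.89 zax [-0.0038  0.0057 -1.    ] F [-0.72  0.15 -0.39] T [-0.25  0.11  0.09] w 0.0142 j [-0.02  0.22  1.87  0.01  1.05 -1.35]
s 0.2983 n 0.0002 err pos 0.00024013384735929285 yaw err deg -0.009862936770030611
1 x 0.24 y 0.01 az -0.00 | s 0.304 n 0.000 yaw 75.9
-0.030348179661222895
```

>>> arm_command(
  steps=[
    [[0.05, 0, 0, 0, 0, 0, 0], [0.05, 0, 0, 0, 0, 0, 0], [0.05, 0, 0, 0, 0, 0, 0], [0.05, 0, 0, 0, 0, 0, 0], [0.05, 0, 0, 0, 0, 0, 0], [0.05, 0, 0, 0, 0, 0, 0], [0.05, 0, 0, 0, 0, 0, 0], [0.05, 0, 0, 0, 0, 0, 0]],
  ],
)

```text
time_s: 15.75
position: [0.4738, 0.0707, 0.1255]
orientation: [-0.003, 0.789, 0.615, 0.0]
force: [-0.9, -0.6, -1.4]
grip_width: 0.0138
```

```bash
cat > g.py <<'E'
from plan import *
o,M=st();p=o["position"][:2];yaw=np.arctan2(M[1,0],M[0,0]);print("s,n",sn(p,yaw),"yawerr",np.degrees(yaw-B).round(2),"Fu",(o["force"][:2]@u).round(2),"Fv",(o["force"][:2]@v).round(2))
E
python3 g.py
```

```text
t 15.75 pos [0.4738 0.0707 0.1255] yaw 75.87 zax [-0.0038  0.0057 -1.    ] F [-0.92 -0.62 -1.39] T [-0.25  0.07  0.03] w 0.0138 j [-0.    0.22  1.87  0.01  1.06 -1.33]
s,n (np.float64(0.3089768581371927), np.float64(0.00015345705538827303)) yawerr -0.03 Fu -0.83 Fv 0.74
```

>>> arm_command(
  steps=[
    [[0.05, 0, 0, 0, 0, 0, 0], [0.05, 0, 0, 0, 0, 0, 0], [0.05, 0, 0, 0, 0, 0, 0], [0.04, 0, 0, 0, 0, 0, 0], [0.04, 0, 0, 0, 0, 0, 0], [0.03, 0, 0, 0, 0, 0, 0]],
  ],
)

```text
time_s: 16.35
position: [0.4756, 0.0776, 0.1255]
orientation: [-0.003, 0.789, 0.615, 0.0]
force: [-0.8, -1.3, -0.7]
grip_width: 0.0139
```

```bash
python3 g.py
```

```text
t 16.35 pos [0.4756 0.0776 0.1255] yaw 75.87 zax [-0.0037  0.0057 -1.    ] F [-0.76 -1.29 -0.72] T [-0.28  0.08  0.08] w 0.0139 j [ 0.01  0.23  1.86  0.01  1.06 -1.31]
s,n (np.float64(0.3161489749058267), np.float64(9.523843282760458e-05)) yawerr -0.03 Fu -1.44 Fv 0.42
```

>>> arm_command(
  steps=[
    [[0.03, 0, 0, 0, 0, 0, 0], [0.03, 0, 0, 0, 0, 0, 0], [0.03, 0, 0, 0, 0, 0, 0], [0.03, 0, 0, 0, 0, 0, 0]],
  ],
)

```text
time_s: 16.75
position: [0.4764, 0.0808, 0.1255]
orientation: [-0.003, 0.789, 0.615, 0.0]
force: [0.1, -1.5, -1.7]
grip_width: 0.0143
```

```bash
python3 g.py; python3 -c "
from h import *
snap('top','top6')
im=cv2.imread('pics/top6.png');cv2.imwrite('pics/top6c.png',cv2.resize(im[150:270,190:310],None,fx=5,fy=5,interpolation=cv2.INTER_CUBIC))
"
```

```text
t 16.75 pos [0.4764 0.0808 0.1255] yaw 75.86 zax [-0.0037  0.0057 -1.    ] F [ 0.11 -1.47 -1.69] T [-0.3   0.07  0.07] w 0.0143 j [ 0.02  0.23  1.86  0.01  1.06 -1.31]
s,n (np.float64(0.3193848431054756), np.float64(8.653425456783825e-05)) yawerr -0.04 Fu -1.4 Fv -0.46
```

View pics/top6c.png

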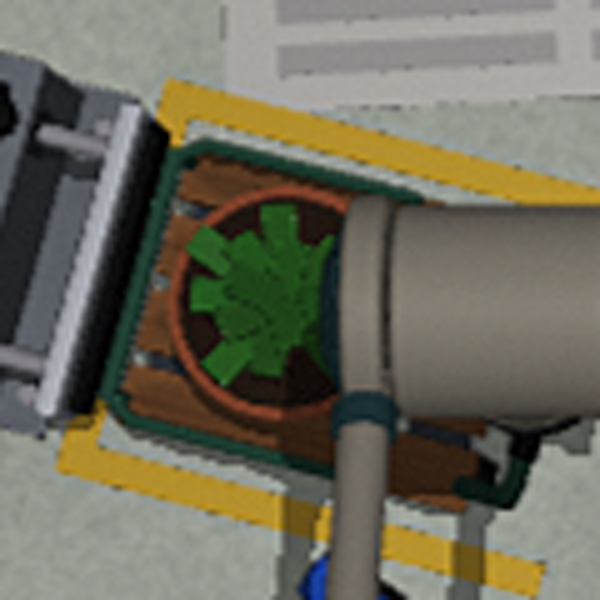

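>>> arm_command(
  steps=[
    [[0.03, 0, 0, 0, 0, 0, 0], [0.03, 0, 0, 0, 0, 0, 0], [0.02, 0, 0, 0, 0, 0, 0]],
  ],
)

```text
time_s: 17.1
position: [0.4769, 0.0829, 0.1255]
orientation: [-0.003, 0.789, 0.615, 0.0]
force: [0.2, -1.0, -0.9]
grip_width: 0.0145
```

```bash
python3 g.py
```

```text
t 17.1 pos [0.4769 0.0829 0.1255] yaw 75.86 zax [-0.0038  0.0057 -1.    ] F [ 0.19 -1.03 -0.9 ] T [-0.27  0.08  0.01] w 0.0145 j [ 0.02  0.23  1.86  0.01  1.06 -1.3 ]
s,n (np.float64(0.32159390618732914), np.float64(0.00010611098114116091)) yawerr -0.04 Fu -0.96 Fv -0.44
```

>>> arm_command(
  steps=[
    [[0.03, 0, 0, 0, 0, 0, 0], [0.02, 0, 0, 0, 0, 0, 0], [0.02, 0, 0, 0, 0, 0, 0]],
  ],
)

```text
time_s: 17.4
position: [0.477, 0.0842, 0.1255]
orientation: [-0.003, 0.789, 0.615, -0.0]
force: [-1.5, -3.0, -0.9]
grip_width: 0.0142
```

```bash
python3 g.py
```

```text
t 17.4 pos [0.477  0.0842 0.1255] yaw 75.89 zax [-0.0046  0.0045 -1.    ] F [-1.47 -2.97 -0.94] T [-0.53  0.11  0.03] w 0.0142 j [ 0.03  0.23  1.85  0.01  1.06 -1.3 ]
s,n (np.float64(0.3228853873693159), np.float64(0.0003818676007356636)) yawerr -0.01 Fu -3.24 Fv 0.71
```

>>> arm_command(
  steps=[
    [[0.02, 0, 0, 0, 0, 0, 0], [0.02, 0, 0, 0, 0, 0, 0]],
  ],
)

```text
time_s: 17.6
position: [0.4768, 0.0845, 0.1255]
orientation: [-0.003, 0.789, 0.615, -0.001]
force: [-1.6, -3.0, -0.2]
grip_width: 0.0141
```

```bash
python3 g.py
```

```text
t 17.6 pos [0.4768 0.0845 0.1255] yaw 75.91 zax [-0.0054  0.003  -1.    ] F [-1.62 -2.97 -0.23] T [-0.59  0.21  0.04] w 0.0141 j [ 0.03  0.23  1.85  0.    1.06 -1.3 ]
s,n (np.float64(0.32312809221175637), np.float64(0.0006204766860569699)) yawerr 0.01 Fu -3.27 Fv 0.84
```

>>> arm_command(
  steps=[
    [[0.04, 0.01, 0, 0, 0, 0, 0], [0.04, 0.01, 0, 0, 0, 0, 0]],
  ],
)

```text
time_s: 17.8
position: [0.4771, 0.0851, 0.1255]
orientation: [-0.002, 0.788, 0.615, -0.003]
force: [-1.7, -5.3, 0.7]
grip_width: 0.0141
```

```bash
python3 g.py
```

```text
t 17.8 pos [0.4771 0.0851 0.1255] yaw 75.94 zax [-7.1e-03  3.0e-04 -1.0e+00] F [-1.7  -5.27  0.67] T [-0.89  0.33  0.03] w 0.0141 j [ 0.03  0.23  1.85  0.    1.06 -1.29]
s,n (np.float64(0.32377132981704665), np.float64(0.0006341359954673553)) yawerr 0.04 Fu -5.52 Fv 0.36
```

>>> arm_command(
  steps=[
    [[0.03, 0, 0, 0, 0, 0, 0], [0.03, 0, 0, 0, 0, 0, 0], [0.03, 0, 0, 0, 0, 0, 0]],
  ],
)

```text
time_s: 18.1
position: [0.477, 0.0851, 0.1255]
orientation: [-0.001, 0.788, 0.616, -0.005]
force: [-1.7, -4.7, 0.6]
grip_width: 0.0144
```

```bash
python3 g.py
```

```text
t 18.1 pos [0.477  0.0851 0.1255] yaw 76.0 zax [-0.0088 -0.0045 -1.    ] F [-1.71 -4.65  0.6 ] T [-0.83  0.21  0.05] w 0.0144 j [ 0.04  0.23  1.85 -0.    1.07 -1.29]
s,n (np.float64(0.32373143157980727), np.float64(0.0008621068635263351)) yawerr 0.1 Fu -4.93 Fv 0.52
```

>>> arm_command(
  steps=[
    [[0.03, 0, 0, 0, 0.02, 0, 0], [0.03, 0, 0, 0, 0.02, 0, 0], [0.03, 0, 0, 0, 0.02, 0, 0], [0.03, 0, 0, 0, 0.02, 0, 0], [0.03, 0, 0, 0, 0.02, 0, 0], [0.03, 0, 0, 0, 0.02, 0, 0]],
  ],
)

```text
time_s: 18.7
position: [0.477, 0.0852, 0.1255]
orientation: [-0.003, 0.788, 0.616, -0.003]
force: [-2.5, -4.6, -0.0]
grip_width: 0.0139
```

```bash
python3 g.py
```

```text
t 18.7 pos [0.477  0.0852 0.1255] yaw 76.08 zax [-8.e-03  6.e-04 -1.e+00] F [-2.54 -4.63 -0.05] T [-0.96  0.22 -0.04] w 0.0139 j [ 0.03  0.23  1.85  0.    1.07 -1.3 ]
s,n (np.float64(0.3237842099658954), np.float64(0.0010227182503485532)) yawerr 0.18 Fu -5.11 Fv 1.34
```

>>> arm_command(
  steps=[
    [[0.03, 0, 0, 0, 0, 0, 0], [0.025, 0, 0, 0, 0, 0, 0], [0.02, 0, 0, 0, 0, 0, 0], [0.015, 0, 0, 0, 0, 0, 0], [0.01, 0, 0, 0, 0, 0, 0]],
  ],
)

```text
time_s: 19.2
position: [0.477, 0.0851, 0.1255]
orientation: [-0.001, 0.788, 0.616, -0.005]
force: [-2.0, -4.9, 0.2]
grip_width: 0.014
```

```bash
python3 g.py
```

```text
t 19.2 pos [0.477  0.0851 0.1255] yaw 76.08 zax [-0.0096 -0.0044 -0.9999] F [-1.96 -4.9   0.17] T [-0.71  0.13 -0.04] w 0.014 j [ 0.04  0.23  1.85 -0.    1.07 -1.29]
s,n (np.float64(0.32371780774201886), np.float64(0.0010079573046102297)) yawerr 0.18 Fu -5.23 Fv 0.71
```

>>> arm_command(
  steps=[
    [[-0.015, 0, 0, 0, 0, 0, 0], [-0.01, 0, 0, 0, 0, 0, 0]],
  ],
)

```text
time_s: 19.4
position: [0.4769, 0.0848, 0.1255]
orientation: [-0.001, 0.788, 0.616, -0.005]
force: [-0.7, -3.4, -1.0]
grip_width: 0.014
```

```bash
python3 g.py
```

```text
t 19.4 pos [0.4769 0.0848 0.1255] yaw 76.06 zax [-0.0094 -0.0037 -0.9999] F [-0.68 -3.38 -0.98] T [-0.65  0.14  0.02] w 0.014 j [ 0.03  0.23  1.85 -0.    1.07 -1.29]
s,n (np.float64(0.32340645739023666), np.float64(0.0009651200516930247)) yawerr 0.16 Fu -3.45 Fv -0.16
```

>>> arm_command(
  steps=[
    [[-0.01, 0, 0, 0, 0, 0, 0], [-0.005, 0, 0, 0, 0, 0, 0], [0, 0, 0, 0, 0, 0, 0.2], [0, 0, 0, 0, 0, 0, 0.3], [0, 0, 0, 0, 0, 0, 0.4], [0, 0, 0, 0, 0, 0, 0.45], [0, 0, 0, 0, 0, 0, 0.45]],
  ],
)

```text
time_s: 20.1
position: [0.4794, 0.0877, 0.1264]
orientation: [-0.002, 0.788, 0.615, -0.001]
force: [-0.1, 0.1, 1.1]
grip_width: 0.0385
```

```bash
python3 g.py; python3 -c "
from h import *
snap('top','top7');snap('side','side7')
im=cv2.imread('pics/top7.png');cv2.imwrite('pics/top7c.png',cv2.resize(im[150:270,190:330],None,fx=5,fy=5,interpolation=cv2.INTER_CUBIC))
im=cv2.imread('pics/side7.png');cv2.imwrite('pics/side7c.png',cv2.resize(im[90:290,200:440],None,fx=3,fy=3,interpolation=cv2.INTER_CUBIC))
"
```

```text
t 20.1 pos [0.4794 0.0877 0.1264] yaw 75.96 zax [-0.0039  0.0031 -1.    ] F [-0.09  0.05  1.13] T [ 0.01  0.05 -0.04] w 0.0385 j [ 0.04  0.23  1.85  0.    1.06 -1.29]
s,n (np.float64(0.32685892552617946), np.float64(-0.0009585417351622993)) yawerr 0.06 Fu 0.03 Fv 0.1
```

View pics/top7c.png

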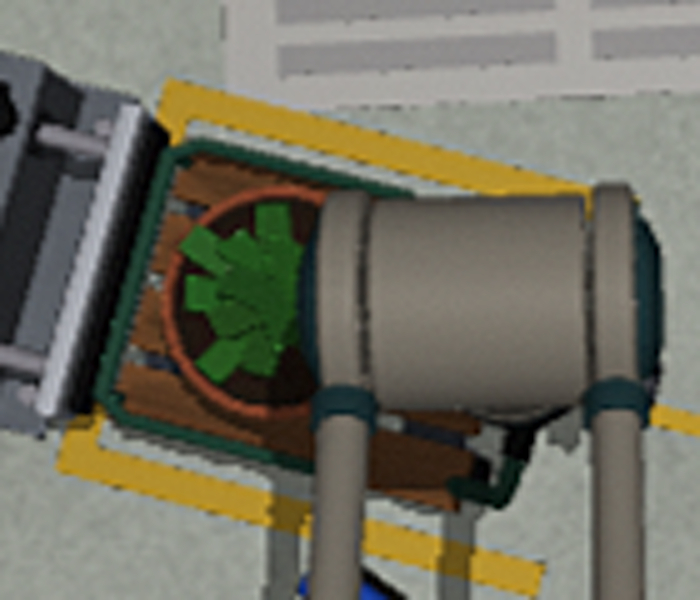

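View pics/side7c.png

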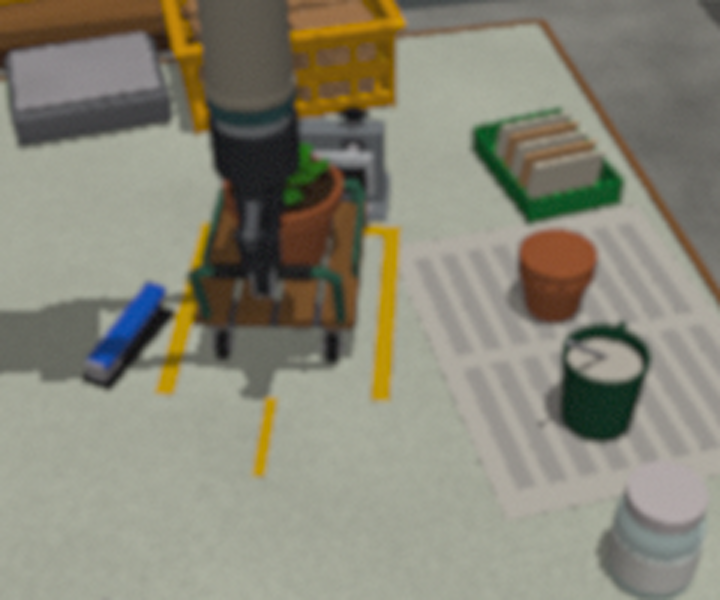

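>>> arm_command(
  steps=[
    [[-0.1, 0, -0.1, 0, 0, 0, 0.45], [0, 0, -0.4, 0, 0, 0, 0.45], [0, 0, -0.6, 0, 0, 0, 0.45], [0, 0, -0.8, 0, 0, 0, 0.45], [0, 0, -0.8, 0, 0, 0, 0.45], [0, 0, -0.9, 0, 0, 0, 0.45], [0, 0, -0.9, 0, 0, 0, 0.45], [0, 0, -0.9, 0, 0, 0, 0.45], [-0.9, 0, -0.5, 0, 0, 0, 0.45], [-1, 0, 0, 0, 0, 0, 0.45], [-1, 0, 0, 0, 0, 0, 0.45], [-1, 0, 0, 0, 0, 0, 0.45], [-1, 0, 0, 0, 0, 0, 0.45], [-1, 0, 0, 0, 0, 0, 0.45], [-1, 0, 0, 0, 0, 0, 0.45], [-0.5, 0, 0, 0, 0, 0, 0.45], [0, 0, 0, 0, 0, 0, 0.45]],
  ],
)

```text
time_s: 21.9
position: [0.4334, -0.1017, 0.2931]
orientation: [0.003, 0.788, 0.616, 0.005]
force: [0.6, 0.6, 0.4]
grip_width: 0.0383
```

```bash
python3 g.py; python3 -c "
from h import *
snap('top','top8');snap('side','side8')
im=cv2.imread('pics/top8.png');cv2.imwrite('pics/top8c.png',cv2.resize(im[150:270,190:330],None,fx=5,fy=5,interpolation=cv2.INTER_CUBIC))
im=cv2.imread('pics/side8.png');cv2.imwrite('pics/side8c.png',cv2.resize(im[90:290,200:440],None,fx=3,fy=3,interpolation=cv2.INTER_CUBIC))
"
```

```text
t 21.9 pos [ 0.4334 -0.1017  0.2931] yaw 76.0 zax [ 1.230e-02  8.000e-04 -9.999e-01] F [0.6  0.55 0.41] T [-0.    0.    0.04] w 0.0383 j [-0.39  0.04  1.65  0.01  1.44 -1.72]
s,n (np.float64(0.1319661082308947), np.float64(-0.0024123878274229793)) yawerr 0.1 Fu 0.68 Fv -0.45
```

View pics/top8c.png

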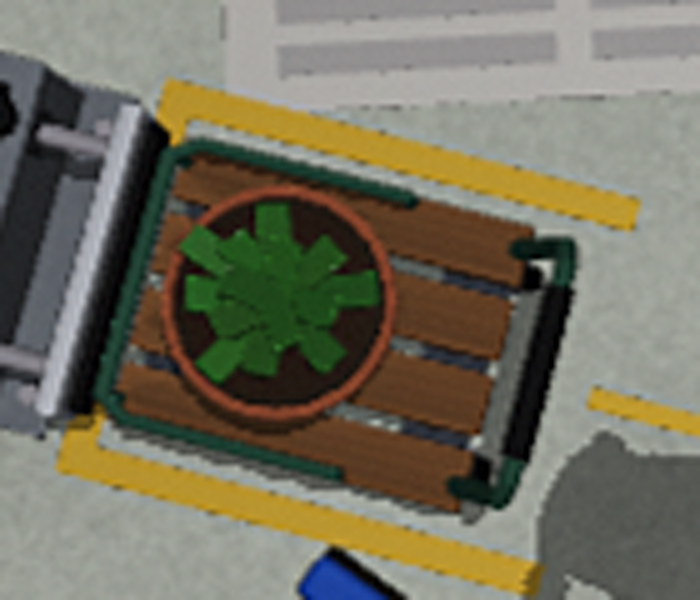

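View pics/side8c.png

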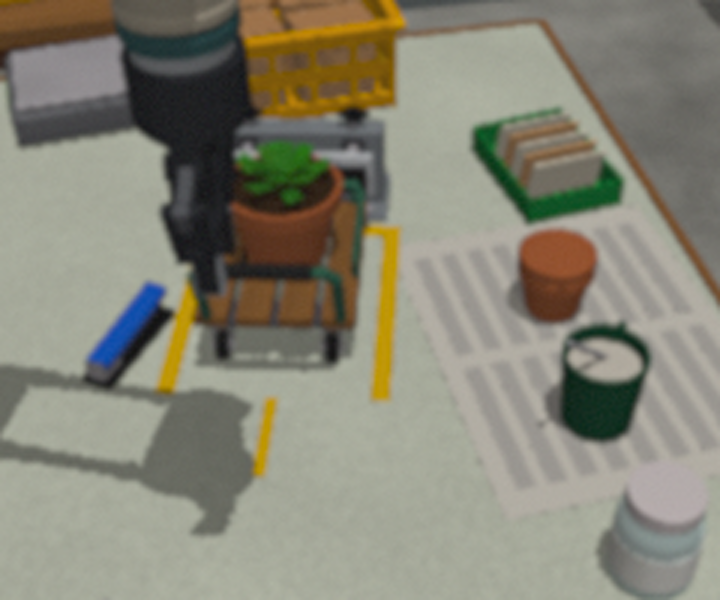

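```bash
python3 - <<'E'
from plan import *
np.set_printoptions(precision=4,suppress=True)
def z(x,y): return (150+y/5-.4, 190+x/5-.4)
R={}
for k,pp in [('T',[(200,147),(412,199)]),('B',[(130,418),(340,473)]),('F',[(171,175),(109,385)]),('bar',[(560,290),(515,460)])]:
    a,b=[atz("top",z(*p),.148 if k=='bar' else .083)[:2] for p in pp];R[k]=(a+b)/2;print(k,np.degrees(np.arctan2(*(a-b)[::-1])),R[k]@u,R[k]@v-N0)
print("mid n",(R['T']+R['B'])@v/2-N0)
for c in("top","side"):
  for n in ("wheel_rl","wheel_rr","wheel_fl","wheel_fr","nose","pot","handle","small_pots","mug","seed_jar","stapler","trowel"):
    d=ctrl.landmark_of(c,n)
    if d: 
        q=atz(c,d[0]["pixel"],dict(nose=.08,pot=.06,handle=.14).get(n,.016 if 'wheel' in n else 0))[:2];print(c,n,round(d[0]["confidence"],2),q,"s,n",q@u,q@v-N0)
E
```

```text
T 76.69590323539096 0.3491249993446032 -0.07418574579213771
B 76.05415830981134 0.3464651630052572 0.07526535412233587
F -14.61089861174962 0.41923705685697216 0.003291582180535768
bar -13.982787938444368 0.19722009494742795 0.0013632247052572377
mid n 0.0005398041650990226
top wheel_rl 0.41 [0.422  0.1249] s,n 0.22398301338349982 0.06115874592475873
top wheel_rr 0.37 [0.5332 0.1018] s,n 0.22860432231617672 -0.052306357596782926
top wheel_fr 0.23 [0.3381 0.1636] s,n 0.24105902152354167 0.15195980907464296
top nose 0.6 [0.528  0.3128] s,n 0.43197937574860346 0.004104288570168035
top pot 0.74 [0.504  0.2137] s,n 0.33003218807350315 0.003209372307944214
top handle 0.73 [0.4644 0.086 ] s,n 0.1965329886317215 0.010553036683982497
top small_pots 0.78 [0.7698 0.1356] s,n 0.31902466739310426 -0.27356105928324165
top mug 0.86 [ 0.7722 -0.0265] s,n 0.1624664366534453 -0.31541203268798895
top seed_jar 0.75 [ 0.7609 -0.1906] s,n 0.0005059668526241693 -0.3444001277982633
top stapler 0.8 [0.3263 0.1678] s,n 0.24227002200518813 0.1644000586387756
top trowel 0.97 [ 0.3024 -0.2586] s,n -0.17717294573922412 0.08365258968949257
side wheel_rl 0.66 [0.4317 0.1505] s,n 0.251160668675909 0.05797541864516503
side wheel_rr 0.63 [0.547  0.1048] s,n 0.23492583232333195 -0.06494789727427103
side wheel_fl 0.3 [ 0.7636 -0.0443] s,n 0.14300476766461126 -0.3113574471556932
side handle 0.79 [0.4776 0.0861] s,n 0.19983077512806974 -0.0022329793427683375
side small_pots 0.76 [0.7638 0.1306] s,n 0.31268659531154847 -0.26893626423339184
side mug 0.66 [ 0.7758 -0.0283] s,n 0.16158492116328765 -0.3193327264355886
side seed_jar 0.74 [0.5571 0.5479] s,n 0.6671383289868091 0.03321357949150533
side stapler 0.57 [0.3396 0.1605] s,n 0.23837717537317432 0.14975763860417168
side trowel 0.9 [ 0.3105 -0.2501] s,n -0.1669407359932355 0.07788585302198087
```

```bash
python3 - <<'E'
import cv2,numpy as np
I={k:cv2.cvtColor(cv2.imread(f'pics/top{k}.png'),cv2.COLOR_BGR2GRAY).astype(np.float32) for k in(5,6,7,8)}
m=np.zeros((400,640),np.uint8)
cv2.fillPoly(m,[np.array([[222,178],[252,186],[250,225],[225,235],[208,228]])],255)
for a,b in((6,8),(7,8),(6,7)):
    W=np.eye(2,3,dtype=np.float32)
    cc,W=cv2.findTransformECC(I[a],I[b],W,cv2.MOTION_TRANSLATION,(3,200,1e-6),m,3)
    print(a,b,cc,W[:,2])
E
```

```text
6 8 0.9738979184845366 [-1.2160653  -0.21514341]
7 8 0.9748693551111185 [0.00365602 0.00559072]
6 7 0.9607607209404055 [-1.2809005 -0.2536192]
```

```bash
python3 -c "
from rig import ctrl
print(ctrl.job_done())"
```

```text
the job is handed in; nothing more can be done
None
```

The caddy is parked in the bay against the stop's rubber strip. I handed the job in at about 22 s of the 54 s allowed.

**What I did**
- I pinched the handle from above and pushed straight for about 120 mm until the castors trailed.
- I then steered sideways onto the bay's centre line and ran about 150 mm straight in.
- Over the last few millimetres I crept in until the force rose. I held about 4–5 N for roughly 1.2 s, with the rubber giving about 1 mm, then eased off and let go.

**What the last checks showed**
- **Position:** the caddy's middle is within about 1 mm of the bay's centre line. Its heading is within about 0.7° of square.
- **At the stop:** the caddy did not move between letting go and the last picture. Comparing pictures puts the nose at the point where I first felt the rubber, to within about 0.5 mm. A cruder measurement off the picture's edges put it 2–3 mm short, which is about one pixel.
- **Castors:** both rear castors trail straight in the side view. The front ones are hidden under the deck, so I judged them only by the distance travelled straight.
- **Pot:** it is upright and has not visibly shifted on the deck.
- **Other things:** nothing was touched. The detectors put each item within about 1 cm of where it started, which is their noise. The one exception was a side-camera reading for the seed jar, which is a false detection: both pictures show the jar in place.
- **Gripper:** open and clear of everything.

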